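# Wind the bread lift level with the bagging conveyor

### The job

Take the dark steel crank handle with the orange grip and the open round hub, fit it fully down on the upright shaft of the blue screw lift, and wind it clockwise until the lift's platform with the tray of rolls is level with the top of the roller conveyor beside it (within a centimetre). Leave the handle seated on the shaft and let go.

Things in the scene. Friction and masses are not known exactly. Their poses are not given: they have to be found in the camera images.
- crank: Loose dark crank (sizes in mm), 0.27 kg, standing on its hub. Origin: centre of hub underside; z up, x along arm. Hub: round 44, 26 high, through-bore 22. Arm 18 wide, z 12 to 24. Orange upright grip: diameter 28, axis at x = 80, z 27 to 77; spins freely on its pin but stiff enough (0.05 N m) that the arm keeps its angle when carried. The handle with black grip and square hub is the wrong one.
- shaft: Turning top of the blue lift column (mm). Origin: shaft axis, top of light-metal driver plate (84 across), 126 above table; z up. Shaft 16 thick, 40 high, tapered tip. Brass studs on the plate at x = +32 and -32: 10 thick, 22 high. Seated crank: hub flat on plate, origins together. Lower its arm between the studs, 30 degrees or more from both; wound clockwise it then pushes a stud.
- platform: Lift platform, aluminium, 220 x 190 mm, with a tray of rolls fixed on it; moves only up and down. Origin: top face, middle of its yellow edge by the conveyor, 240 from the shaft axis; z up. Starts 45 above the table. Turning the shaft clockwise seen from above raises it 30 per turn (about 0.15 N m); it stays where left; its stop is 74 above the start.
- conveyor_top (a point): Top of the first steel roller of the fixed roller conveyor, 12 to 14 mm beyond the platform's yellow edge, z up. Its height is what the platform's top face must reach: 24 to 42 above where the platform starts.
There are look-alikes about, which are no part of the job. Leave any green or red look-alike of the crank alone.

How it is judged (in metres and radians):
On the way:
1. the orange-gripped crank is seated on the lift's shaft (horizontal distance between crank and shaft below 0.007 m and z of crank in the frame of shaft below 0.006 m and angle between crank's own z axis and vertical below 0.18 rad), for 0.2 s.
At the end, for the whole second after the job is handed in: The platform's top face is within 10 mm of the height of the conveyor's roller tops, and the orange-gripped crank sits on the lift's shaft (hub within 7 mm of the axis, within 6 mm of the driver plate, tilted less than 10 degrees); platform and crank are at rest and released (all of step 1 and z of platform in the frame of conveyor_top between -0.01 and 0.01 m and linear speed of platform below 0.005 m/s and linear speed of crank below 0.02 m/s); the robot touches nothing.
It also fails if it takes over 69 s, if anything falls off the work surface, if the arm or the gripper's body presses on something with over 40 N, if the wrist force passes 120 N, or if a joint passes its speed limit or range.

### The arm

A 6-joint arm with a two-finger parallel gripper is mounted at the origin on the work surface. World frame = base frame: x ahead of the robot, y to its left, z up, the work surface at z = 0. Lengths are in mm, angles in rad, forces in N, time in s.
With the tool pointing down it reaches from about 350 to 975 mm from the base axis. Payload 7.1 kg.
Tool frame: the origin (TCP) lies midway between the tips of the shut fingers; the grasp point (between the pads) lies ctrl.hold_point_z behind it (ctrl.hold_point_z is the distance from the TCP to the grasp point, in mm); z points along the fingers, x is the direction in which the jaws open and shut, and the axes are right-handed (so a half turn about z gives the same grasp; the last joint's range is limited). The gripper opens to 88 mm and grips with 3 to 60 N. Pads are 20 mm wide; open, the fingers measure 115 mm over their backs; the gripper's body (75 mm by 178 mm) begins 61 mm behind the grasp point.
Start: joints at [-1.267, 0.423, 1.63, -0, 1.089, -0.019], TCP at [198.282, -592.696, 222.675] pointing down, gripper open.
Joint ranges: [-3, 3], [-0.9, 2.11], [0.09, 2.58], [-1.31, 4.45], [0.11, 2.69], [-2.54, 2.54]. Speed limits (rad/s): [2.39, 2.39, 3.01, 3.14, 3.14, 3.14].

### API

Orientations are given as [roll, pitch, yaw] about the fixed x, y, z axes, in that order (R = Rz(yaw) Ry(pitch) Rx(roll)).
In Python, from plant import ctrl, viewer, job gives the robot as it stands.
- The arm moves only by the shell command python3 -m inch 'ROWS' [FORCE]. ROWS is JSON, one flat list of numbers, 7 for each row, row after row: the turn, a rotation vector about the world's x, y, z in degrees, then the shift along the world's x, y, z in m, then the opening in per cent of the stroke, from 0 (shut) to 100 (fully open). A call has 1 to 8 rows; each row shifts and turns the pose as measured when the row begins; what a row does not reach is not made up. A row lasts 1/12 s, in which the tool goes at most 41.7 mm and 7.16 degrees, less where a joint would pass 70% of its speed; a pose out of reach is approached as far as the arm can. A call is refused whole if a number of a shift passes 0.0417 or a number of a turn 7.16, either way. A call with a gripper value outside its range is refused whole. The fingers move at their own pace and stop on an object; FORCE is the grip in N (left out, the last holds). Time passes only in rows, so rows that do not move let the fingers close. It gives the time, the measured TCP pose, the force and the opening at its end, in the units of the state.
- ctrl.observe(): the state, without advancing time (a new reading comes with each control period).
- viewer.read_camera(name): name is "side" or "top"; returns the picture (384x512x3 uint8, red, green, blue); there is no depth.
- viewer.camera_info(name): a dict with "intrinsics" (3x3 intrinsics, pixels), "extrinsics" (4x4, takes a point from camera to world coordinates). Camera axes: x right, y down, z forward; pixel columns grow to the right and rows downward; lengths in mm; the calibration is good to about 2 mm. A picture is of the moment at which its call begins. camera_info takes no time and is no camera call.
- job.hand_in(): hands the job in, once; it reports no verdict.
Trained networks look in the newest picture that a camera, given by its name, has taken for a name from the list of things; names that differ only in an ending like _2 or _b are one class to them, and where a whole thing is asked for, a point or a joint stands for the part that bears it (a point fixed in the world has none). Each returns a list of dicts, best first, with "p" (0 to 1); they miss things now and then, are a little off and sometimes report something else, mostly with a low value. They report only what shows in the picture. A call takes as long as a camera call. They do not tell look-alikes from the thing itself.
- viewer.cut_out(name, camera): "pixels" (384x512 bool, what is visible of it).
- viewer.tip_of(name, camera): "at" ([x, y, z] in mm, in the coordinates of the camera as it stood for that picture, good to about 4 mm: a listed point, or the origin of a listed thing).
The state is a dict: "clock": time; "q": joint angles; "qd": joint speeds; "tau": joint torques, N m; "eef_pos": TCP position; "orientation": TCP orientation; "ft_force": force on the tool from outside, world axes, zero at the start; "wrist_torque": the same for the moment, N m; "opening": opening from 0.0 (shut) to 1.0 (fully open).
Only numpy, scipy, OpenCV 4.12 (cv2) and the standard library are available. Lean on these libraries where they do the work, as an engineer would, in place of code of your own. Each camera call takes 0.05 s, during which the arm holds its last target.

## Working session

There is one attempt and no reset: what is moved stays moved. The work goes in short steps, Python scripts to look and compute and a shell command to move; the robot and the scene stay as the last step left them, time stands still between calls to the robot, and variables do not carry over. Pictures are saved under pics/ and viewed, and the job is handed in when it is done.

```bash
ls; mkdir -p pics; python3 - <<'E'
from plant import ctrl, viewer, job
import cv2,numpy as np
print(ctrl.observe(), ctrl.hold_point_z)
for c in("side","top"):
    im=viewer.read_camera(c); cv2.imwrite(f"pics/{c}0.png",im[:,:,::-1])
    i=viewer.camera_info(c); print(c,i)
    for n in("crank","shaft","platform","conveyor_top"):
        E=np.array(i["extrinsics"])
        for d in viewer.tip_of(n,c): print(n,d["p"],(E@np.r_[d["at"],1])[:3].round(1))
E
```

```text
pics
{'clock': 0.0, 'q': array([-1.26701795e+00,  4.23788109e-01,  1.63070298e+00,  3.39583017e-05,
        1.08859582e+00, -1.90010383e-02]), 'qd': array([1.06718106e-05, 1.79769010e-03, 5.47593488e-04, 5.81933469e-04,
       1.00717043e-04, 4.88214193e-04]), 'tau': array([ 2.85243717e-03, -5.44618714e+01, -2.73663676e+01,  6.43925881e-02,
        2.26260570e-02, -1.36269691e-04]), 'eef_pos': array([ 198.11700049, -592.17689179,  221.92952089]), 'orientation': array([-3.14153421e+00,  1.49341642e-03, -1.24803264e+00]), 'ft_force': array([ 0.17251906,  0.01951712, -0.16063304]), 'wrist_torque': array([0.05688464, 0.00960383, 0.05977258]), 'opening': 0.9985956125205383} 18.700000000000003
side {'intrinsics': array([[383.29951176,   0.        , 254.68192544],
       [  0.        , 383.29951176, 198.62547069],
       [  0.        ,   0.        ,   1.        ]]), 'extrinsics': array([[-7.70580590e-01, -3.90914529e-01,  5.03379962e-01,
         1.02282182e+02],
       [-6.37323207e-01,  4.78778803e-01, -6.03812875e-01,
         5.84959450e+02],
       [-4.96842931e-03, -7.86102213e-01, -6
[... 410 characters left out ...]
[[375.12675726,   0.        , 252.43219935],
       [  0.        , 375.12675726, 193.70736473],
       [  0.        ,   0.        ,   1.        ]]), 'extrinsics': array([[ 2.85254893e-02, -9.89806806e-01,  1.39530579e-01,
         3.70041177e+02],
       [-9.99314277e-01, -3.15348665e-02, -1.94043252e-02,
         5.48066245e+01],
       [ 2.36066113e-02, -1.38881382e-01, -9.90027621e-01,
         1.18638355e+03],
       [ 0.00000000e+00,  0.00000000e+00,  0.00000000e+00,
         1.00000000e+00]])}
crank 0.76 [384.4 -78.9  -3.7]
crank 0.64 [680.   56.4   3.9]
crank 0.53 [485.8 -78.6  -5.6]
shaft 0.69 [506.6 102.2 124.7]
platform 0.66 [509.3 341.4  42. ]
conveyor_top 0.87 [513.6 357.7  79.5]
```

View pics/side0.png

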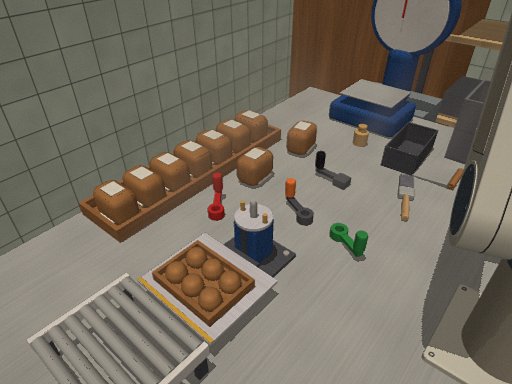

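View pics/top0.png

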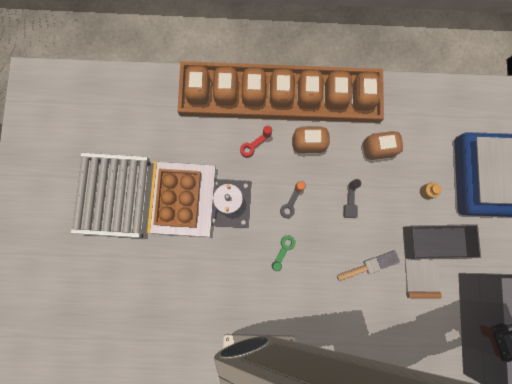

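```bash
python3 - <<'E'
import cv2,numpy as np
t=cv2.imread("pics/top0.png");s=cv2.imread("pics/side0.png")
a=cv2.resize(t[160:240,130:320],None,fx=4,fy=4,interpolation=cv2.INTER_CUBIC)
cv2.imwrite("pics/t1.png",a)
b=cv2.resize(s[160:290,190:330],None,fx=4.4,fy=4.4,interpolation=cv2.INTER_CUBIC)
cv2.imwrite("pics/s1.png",b)
c=cv2.resize(s[230:384,30:290],None,fx=3,fy=3,interpolation=cv2.INTER_CUBIC)
cv2.imwrite("pics/s2.png",c)
E
cat > h.py <<'E'
from plant import ctrl, viewer
import cv2,numpy as np
def ray(c,u,v,z):
    i=viewer.camera_info(c);E=np.array(i["extrinsics"]);K=np.array(i["intrinsics"])
    d=E[:3,:3]@np.linalg.solve(K,[u,v,1]);o=E[:3,3]
    return (o+d*(z-o[2])/d[2])
def proj(c,P):
    i=viewer.camera_info(c);E=np.array(i["extrinsics"]);K=np.array(i["intrinsics"])
    p=K@(E[:3,:3].T@(np.asarray(P,float)-E[:3,3]));return p[:2]/p[2]
E
```

```text
(no output)
```

View pics/t1.png

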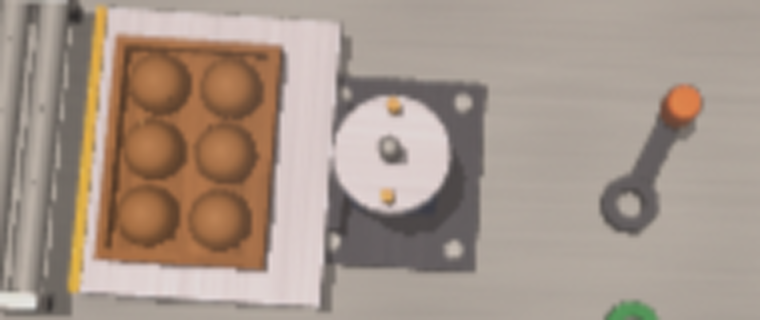

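View pics/s1.png

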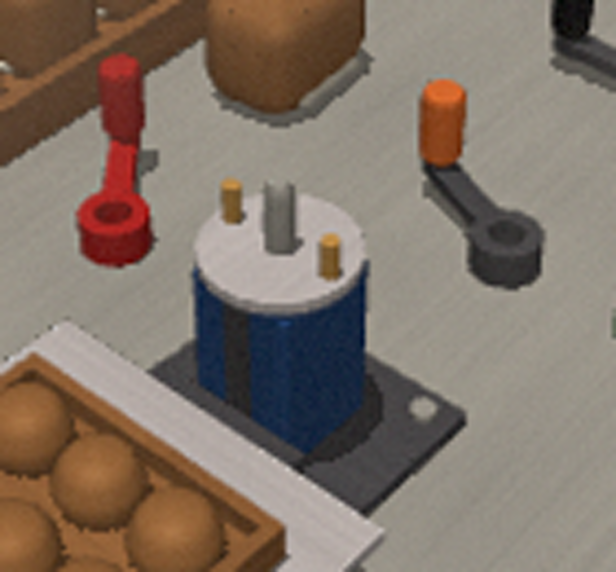

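View pics/s2.png

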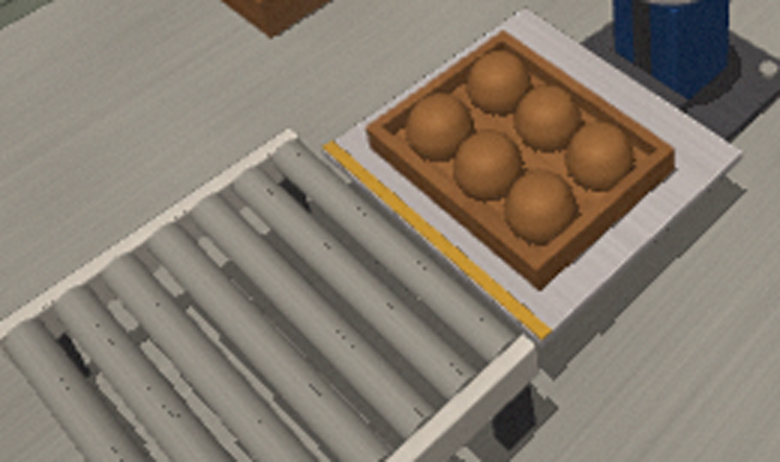

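```bash
python3 - <<'E'
from h import *
R=lambda *a:ray(*a)[:2].round(1)
print("hub",R("top",286.9,210.9,26),R("side",304.9,213.3,26))
print("grip",R("top",300.1,185.4,77),R("side",290.4,180.4,77))
print("plate",R("top",227.6,198.1,126),R("side",253.3,215.4,126))
print("studs",R("top",228.1,185.7,148),R("top",226.7,208.7,148),R("side",242.1,201.6,148),R("side",264.6,214.4,148))
for k in range(4):
  for c in("side","top"):
    viewer.read_camera(c)
    E=np.array(viewer.camera_info(c)["extrinsics"])
    for n in("conveyor_top","shaft","platform"):
        for d in viewer.tip_of(n,c)[:1]: print(c,n,d["p"],(E@np.r_[d["at"],1])[:3].round(1))
E
```

```text
hub [483.  -76.7] [484.2 -74.4]
grip [ 556.2 -109.5] [ 558.1 -109.7]
plate [504.6 104.3] [506.7 104.9]
studs [536.8 103.2] [472.1 104.7] [538.2 104.6] [474.1 107.2]
side conveyor_top 0.95 [510.4 360.2  74.7]
side shaft 0.62 [508.4 103.2 121.2]
side platform 0.8 [513.2 345.   43.8]
top conveyor_top 0.7 [510.8 354.2  81.5]
top shaft 0.74 [504.4 104.2 120.7]
top platform 0.71 [511.3 341.9  49.1]
side conveyor_top 0.75 [512.4 361.8  77.7]
side platform 0.69 [514.2 346.   47.9]
top conveyor_top 0.83 [511.5 359.3  79. ]
top shaft 0.72 [505.6 104.9 124.4]
top platform 0.69 [510.7 344.6  43.7]
side conveyor_top 0.86 [515.1 359.7  77.5]
side shaft 0.76 [503.6 103.  122. ]
side platform 0.56 [511.9 345.3  43.8]
top conveyor_top 0.93 [510.4 357.5  78.4]
top shaft 0.68 [507.2 101.9 127. ]
top platform 0.62 [510.3 341.6  48.1]
side conveyor_top 0.77 [514.  360.2  74.1]
side shaft 0.83 [505.6 104.4 121.9]
side platform 0.61 [515.7 346.2  44.8]
top conveyor_top 0.64 [515.5 355.2  79.9]
top shaft 0.65 [505.3 104.3 124.3]
top platform 0.62 [509.3 341.5  44.6]
```

```bash
python3 -m inch '[0,0,3.2,0.024,0.032,0,100, 0,0,3.2,0.024,0.032,0,100, 0,0,3.2,0.024,0.032,0,100, 0,0,3.2,0.024,0.032,0,100, 0,0,3.2,0.024,0.032,0,100, 0,0,3.2,0.024,0.032,0,100, 0,0,3.2,0.024,0.032,0,100, 0,0,3.2,0.024,0.032,0,100]' 25
```

```text
clock: 2.77
eef_pos: [391.5, -333.0, 223.3]
orientation: [3.14, -0.006, -0.794]
ft_force: [0.1, -0.8, -0.5]
opening: 0.996
```

```bash
python3 -m inch '[0,0,3.2,0.024,0.032,-0.01,100, 0,0,3.2,0.024,0.032,-0.01,100, 0,0,3.2,0.024,0.032,-0.01,100, 0,0,3.2,0.024,0.032,-0.01,100, 0,0,3.2,0.024,0.032,-0.01,100, 0,0,3.2,0.024,0.032,-0.01,100, 0,0,0,0.01,0.012,-0.01,100, 0,0,0,0,0,0,100]' 25
```

```text
clock: 3.43
eef_pos: [551.8, -119.6, 155.7]
orientation: [-3.141, -0.016, -0.433]
ft_force: [0.6, -0.2, -0.0]
opening: 1.001
```

```bash
python3 -m inch '[0.4,0.8,0,0.0055,0.01,-0.02,100, 0,0,0,0,0,-0.02,100, 0,0,0,0,0,0,100]' 25
python3 - <<'E'
from h import *
print(ctrl.observe()["orientation"])
for c in("side","top"):
    im=viewer.read_camera(c); cv2.imwrite(f"pics/{c}2.png",im[:,:,::-1])
a=cv2.imread("pics/side2.png")[80:260,200:400];b=cv2.imread("pics/top2.png")[120:300,220:420]
cv2.imwrite("pics/c2.png",cv2.resize(np.hstack([a,b]),None,fx=2,fy=2))
E
```

```text
clock: 3.68
eef_pos: [558.5, -108.8, 115.8]
orientation: [-3.14, -0.002, -0.43]
ft_force: [-0.9, -0.3, -0.6]
opening: 0.998
[-3.13993240e+00 -2.28878833e-03 -4.29693217e-01]
```

View pics/c2.png

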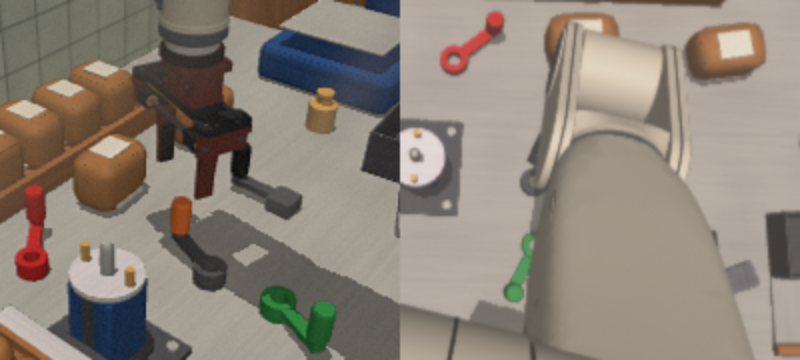

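```bash
python3 -m inch '[0,0,0,-0.001,-0.0005,-0.02,100, 0,0,0,0,0,-0.02,100, 0,0,0,0,0,-0.02,100, 0,0,0,0,0,-0.018,100, 0,0,0,0,0,0,100]' 25
```

```text
clock: 4.2
eef_pos: [563.1, -115.6, 47.5]
orientation: [-3.137, -0.02, -0.436]
ft_force: [-0.3, 0.2, 0.9]
opening: 0.997
```

```bash
python3 -m inch '[0.4,1,0,-0.006,0.006,-0.006,100, 0,0,0,0,0,-0.005,100, 0,0,0,0,0,0,100, 0,0,0,0,0,0,100]' 25
```

```text
clock: 4.53
eef_pos: [558.6, -111.3, 40.6]
orientation: [-3.137, -0.005, -0.439]
ft_force: [-0.0, 0.8, 0.5]
opening: 0.997
```

```bash
python3 -m inch '[0,0.3,0,-0.0015,0.0015,-0.004,100, 0,0,0,0,0,0,100, 0,0,0,0,0,0,30, 0,0,0,0,0,0,0, 0,0,0,0,0,0,0, 0,0,0,0,0,0,0, 0,0,0,0,0,0,0, 0,0,0,0,0,0,0]' 25
```

```text
clock: 5.2
eef_pos: [558.9, -109.9, 39.0]
orientation: [-3.138, -0.004, -0.438]
ft_force: [0.4, 0.0, -0.3]
opening: 0.581
```

```bash
python3 -m inch '[0,0,0,0,0,0,0, 0,0,0,0,0,0,0, 0,0,0,0,0,0,0, 0,0,0,0,0,0,0, 0,0,0,0,0,0,0, 0,0,0,0,0,0,0]' 30
```

```text
clock: 5.7
eef_pos: [559.1, -110.0, 39.0]
orientation: [-3.138, -0.004, -0.438]
ft_force: [0.4, 0.5, 0.9]
opening: 0.312
```

```bash
python3 -m inch '[0,0,0,0,0,0,0, 0,0,0,0,0,0.01,0, 0,0,0,0,0,0.02,0, 0,0,0,0,0,0.025,0, 0,0,0,0,0,0.025,0, 0,0,0,0,0,0.025,0, 0,0,0,0,0,0.015,0, 0,0,0,0,0,0,0]' 30
```

```text
clock: 6.37
eef_pos: [554.8, -109.1, 163.9]
orientation: [-3.14, 0.003, -0.438]
ft_force: [0.1, -0.3, -3.0]
opening: 0.31
```

```bash
python3 -m inch '[0,0,-4,0,0,0.01,0, 0,0,-6,0,0,0.015,0, 0,0,-6,0,0,0.015,0, 0,0,-6,0,0,0.015,0, 0,0,-6,0,0,0.01,0, 0,0,-6,0,0,0.008,0, 0,0,-4,0,0,0,0, 0,0,0,0,0,0,0]' 30
python3 - <<'E'
from h import *
for c in("side","top"):
    im=viewer.read_camera(c); cv2.imwrite(f"pics/{c}3.png",im[:,:,::-1])
a=cv2.imread("pics/side3.png")[60:260,180:380];b=cv2.imread("pics/top3.png")[120:320,200:400]
cv2.imwrite("pics/c3.png",cv2.resize(np.hstack([a,b]),None,fx=2,fy=2))
E
```

```text
clock: 7.03
eef_pos: [549.7, -108.2, 235.7]
orientation: [3.139, 0.01, -1.133]
ft_force: [0.4, -0.7, -2.9]
opening: 0.312
```

View pics/c3.png

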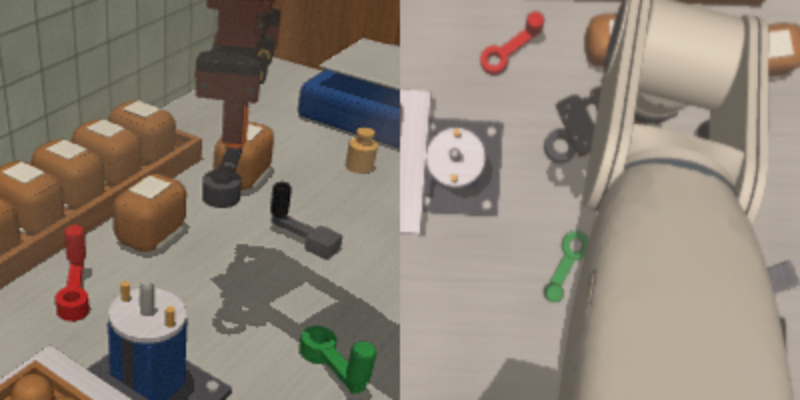

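```bash
python3 - <<'E'
from h import *
print(ray("top",279.5,192.3,222),ray("side",290.4,149.6,222))
a=cv2.imread("pics/side3.png")[110:180,260:330];b=cv2.imread("pics/top3.png")[160:230,250:320]
cv2.imwrite("pics/c3b.png",cv2.resize(np.hstack([a,b]),None,fx=5,fy=5,interpolation=cv2.INTER_CUBIC))
E
```

```text
[511.89856569 -34.41950295 222.        ] [514.61556555 -35.32295545 222.        ]
```

View pics/c3b.png

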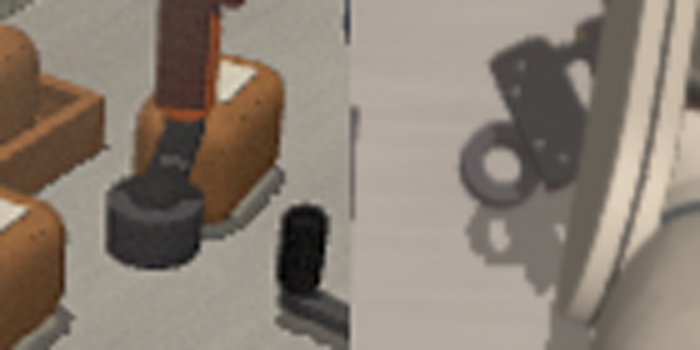

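```bash
python3 -m inch '[0,0,0,-0.001,0.012,0,0, 0,0,0,-0.001,0.022,0,0, 0,0,0,-0.001,0.026,0,0, 0,0,0,-0.001,0.026,0,0, 0,0,0,-0.001,0.024,0,0, 0,0,0,0,0.016,0,0, 0,0,0,0,0.008,0,0, 0,0,0,0,0,0,0]' 30
```

```text
clock: 7.8
eef_pos: [539.2, 35.1, 229.9]
orientation: [3.13, 0.016, -1.116]
ft_force: [0.3, -0.4, -2.8]
opening: 0.312
```

```bash
cat >> h.py <<'E'
from scipy.spatial.transform import Rotation as Ro
def fix(yaw=None):
    o=ctrl.observe()["orientation"]; y=o[2] if yaw is None else yaw
    return (Ro.from_euler("xyz",[np.pi,0,y])*Ro.from_euler("xyz",o).inv()).as_rotvec(degrees=True).round(2)
E
python3 -c "
from h import *
print(fix(), fix(-1.133),ctrl.observe()['eef_pos'])"
```

```text
[-0.51 -0.99 -0.01] [-0.52 -0.99 -0.96] [539.17632726  35.06036717 229.86469988]
```

```bash
python3 -m inch '[-0.5,-1,-1,0.003,-0.003,0,0, 0,0,0,0,0,0,0, 0,0,0,0,0,0,0]' 30
python3 - <<'E'
from h import *
print(fix(),ctrl.observe()["eef_pos"])
for c in("side","top"):
    im=viewer.read_camera(c); cv2.imwrite(f"pics/{c}4.png",im[:,:,::-1])
a=cv2.imread("pics/side4.png")[150:250,210:310];b=cv2.imread("pics/top4.png")[150:250,180:280]
cv2.imwrite("pics/c4.png",cv2.resize(np.hstack([a,b]),None,fx=4,fy=4,interpolation=cv2.INTER_CUBIC))
E
```

```text
clock: 8.05
eef_pos: [541.8, 31.3, 228.9]
orientation: [3.141, -0.001, -1.133]
ft_force: [0.9, 1.0, -3.1]
opening: 0.313
[0.09 0.01 0.  ] [541.77817504  31.34452683 228.9261393 ]
```

View pics/c4.png

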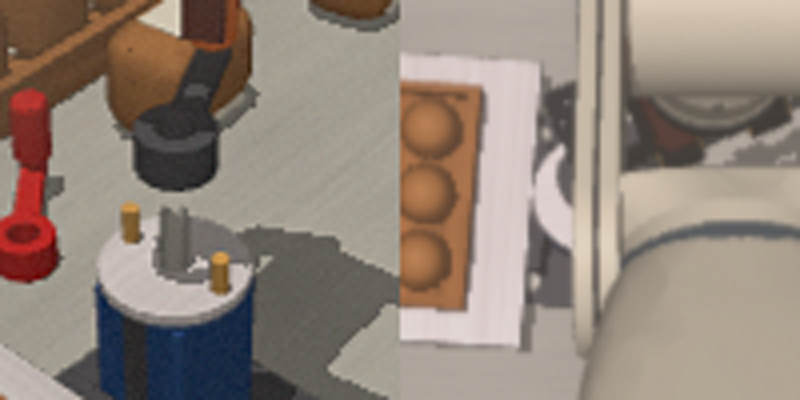

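```bash
python3 - <<'E'
from h import *
for P in[(505.7,104.4,216),(505.7,104.4,190),(505.7,104.4,126),(505.7,104.4,166),(541.8,31.3,190+27)]:
    print(P,((proj("side",P)-[210,150]+.4)*4).round(1))
print(ray("side",253.5,181.6,216))
E
```

```text
(505.7, 104.4, 216) [175.6 127.7]
(505.7, 104.4, 190) [176.  168.9]
(505.7, 104.4, 126) [176.8 263.5]
(505.7, 104.4, 166) [176.3 205.4]
(541.8, 31.3, 217) [210.5  40.9]
[505.53091923 104.6297281  216.        ]
```

```bash
python3 -m inch '[0,0,0,0,0,-0.008,0, 0,0,0,0,0,-0.008,0, 0,0,0,0,0,-0.004,0, 0,0,0,0,0,0,0]' 30; python3 -c "
from h import *
print(fix(-1.133))"
```

```text
clock: 8.48
eef_pos: [542.0, 29.2, 207.1]
orientation: [-3.142, -0.002, -1.136]
ft_force: [0.5, 0.4, -3.7]
opening: 0.313
[0.08 0.04 0.18]
```

```bash
python3 -m inch '[0,0,0,0,0.003,-0.004,0, 0,0,0,0,0.0007,-0.006,0, 0,0,0,0,0.0007,-0.006,0, 0,0,0,0,0.0005,-0.004,0, 0,0,0,0,0,0,0]' 30; python3 -c "
from h import *
print(fix(-1.133))
im=viewer.read_camera('side');cv2.imwrite('pics/c5.png',cv2.resize(im[140:250,200:310,::-1],None,fx=5,fy=5))"
```

```text
clock: 8.9
eef_pos: [541.7, 34.4, 184.1]
orientation: [3.14, -0.001, -1.136]
ft_force: [0.2, -0.4, -2.4]
opening: 0.31
[ 0.08 -0.04  0.2 ]
```

View pics/c5.png

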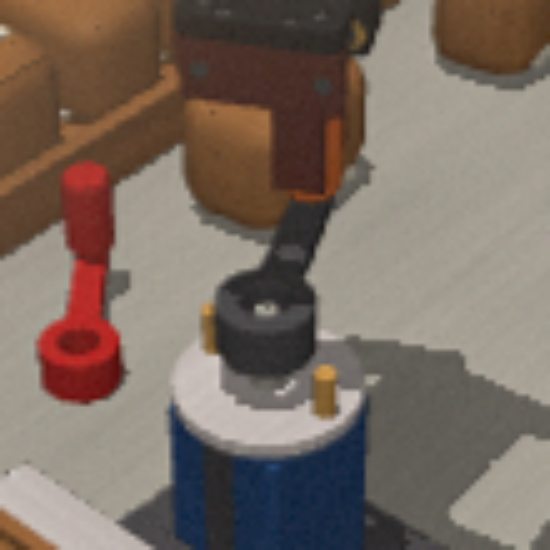

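```bash
python3 -m inch '[0,0,0,0,-0.003,-0.004,0, 0,0,0,0,0,-0.005,0, 0,0,0,0,0,-0.004,0, 0,0,0,0,0,-0.003,0, 0,0,0,0,0,0,0]' 30; python3 -c "
from h import *
print(fix(-1.133))"
```

```text
clock: 9.37
eef_pos: [542.3, 31.1, 167.3]
orientation: [-3.141, -0.002, -1.136]
ft_force: [0.1, 0.2, -3.3]
opening: 0.31
[0.08 0.05 0.19]
```

```bash
python3 -m inch '[0,0,0,0,0,-0.002,0, 0,0,0,0,0,-0.002,0, 0,0,0,0,0,0,0]' 30; python3 -c "
from h import *
im=viewer.read_camera('side');cv2.imwrite('pics/c6.png',cv2.resize(im[140:250,200:310,::-1],None,fx=5,fy=5))"
```

```text
clock: 9.62
eef_pos: [543.5, 31.0, 164.4]
orientation: [-3.139, -0.002, -1.137]
ft_force: [-1.8, 2.8, 2.1]
opening: 0.315
```

View pics/c6.png

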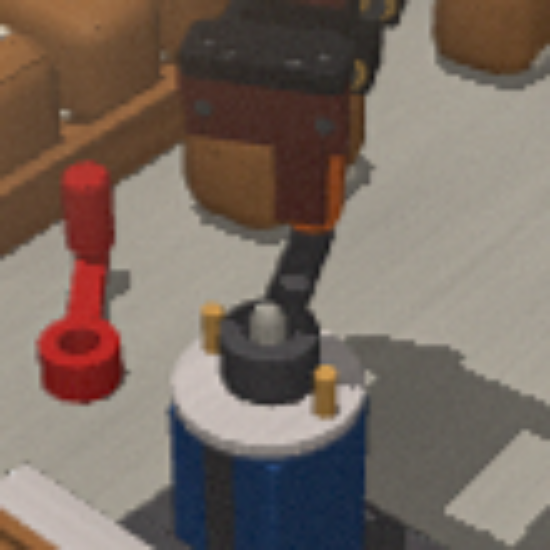

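```bash
cat >> h.py <<'E'
C=np.array([505.7,104.4])
def wind(step=12,n=8,z=164.5,r=80):
    p=ctrl.observe()["eef_pos"];a=np.arctan2(*(p[:2]-C)[::-1])
    print("now r %.1f ang %.1f z %.1f"%(np.hypot(*(p[:2]-C)),np.degrees(a),p[2]),"fix",fix(-1.133),"F",ctrl.observe()["ft_force"].round(1))
    q=p[:2]
    for k in range(1,n+1):
        t=C+r*np.array([np.cos(a-np.radians(step)*k),np.sin(a-np.radians(step)*k)])
        print(((t-q)/1000).round(4));q=t
E
python3 -c "
from h import *
wind()"
```

```text
now r 82.5 ang -62.7 z 164.5 fix [0.06 0.18 0.21] F [-1.   0.3  3. ]
[-0.0167 -0.0039]
[-0.0165 -0.0027]
[-0.0167  0.0008]
[-0.0162  0.0043]
[-0.0149  0.0075]
[-0.013   0.0105]
[-0.0106  0.0129]
[-0.0077  0.0149]
```

```bash
python3 -m inch '[0,0,0,-0.0167,-0.0039,0,0, 0,0,0,-0.0165,-0.0027,0,0, 0,0,0,-0.0167,0.0008,0,0, 0,0,0,-0.0162,0.0043,0,0]' 30; python3 -c "
from h import *
wind()"
```

```text
clock: 10.0
eef_pos: [480.9, 29.7, 165.7]
orientation: [-3.131, -0.005, -1.138]
ft_force: [1.8, 0.6, -2.8]
opening: 0.313
now r 78.7 ang -108.4 z 165.7 fix [-0.    0.68  0.28] F [ 1.8  0.6 -2.8]
[-0.0156  0.0057]
[-0.0135  0.0099]
[-0.0111  0.0125]
[-0.0083  0.0145]
[-0.0051  0.0159]
[-0.0016  0.0166]
[0.0019 0.0166]
[0.0053 0.0159]
```

```bash
python3 -m inch '[0,0.6,0.3,-0.0156,0.0057,-0.001,0, 0,0,0,-0.0135,0.0099,0,0, 0,0,0,-0.0111,0.0125,0,0, 0,0,0,-0.0083,0.0145,0,0, 0,0,0,-0.0051,0.0159,0,0, 0,0,0,-0.0016,0.0166,0,0]' 30; python3 -c "
from h import *
wind()"
```

```text
clock: 10.5
eef_pos: [424.9, 105.9, 166.0]
orientation: [-3.131, -0.004, -1.137]
ft_force: [8.2, -3.7, -8.7]
opening: 0.31
now r 80.8 ang 178.9 z 166.0 fix [-0.07  0.64  0.26] F [ 8.2 -3.7 -8.7]
[0.0029 0.0166]
[0.0055 0.0158]
[0.0086 0.0143]
[0.0114 0.0122]
[0.0137 0.0096]
[0.0154 0.0065]
[0.0164 0.0032]
[ 0.0167 -0.0003]
```

```bash
python3 -m inch '[0,0.6,0.3,0.0029,0.0166,-0.0015,0, 0,0,0,0.0055,0.0158,-0.0005,0, 0,0,0,0.0086,0.0143,-0.0005,0, 0,0,0,0.0114,0.0122,0,0, 0,0,0,0.0137,0.0096,0,0, 0,0,0,0.0154,0.0065,0,0]' 30; python3 -c "
from h import *
wind()
im=viewer.read_camera('side');cv2.imwrite('pics/c7.png',cv2.resize(im[130:384,30:330,::-1],None,fx=2.3,fy=2.3))"
```

```text
clock: 11.0
eef_pos: [479.3, 183.4, 164.8]
orientation: [3.137, -0.002, -1.128]
ft_force: [-1.4, -4.7, -0.6]
opening: 0.308
now r 83.3 ang 108.5 z 164.8 fix [ 0.23 -0.17 -0.29] F [-1.4 -4.7 -0.6]
[0.0174 0.0005]
[0.0167 0.0001]
[ 0.0164 -0.0033]
[ 0.0153 -0.0067]
[ 0.0136 -0.0097]
[ 0.0113 -0.0123]
[ 0.0085 -0.0144]
[ 0.0053 -0.0159]
```

View pics/c7.png

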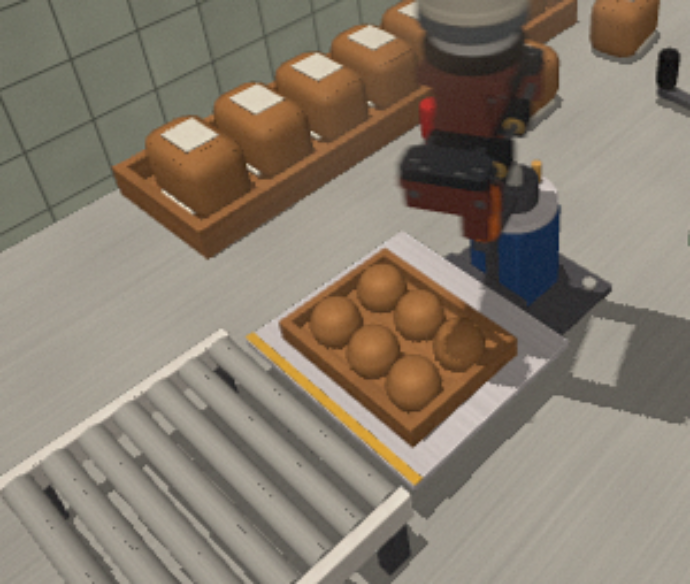

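```bash
python3 -m inch '[0,0,0,0.0165,-0.001,0,0, 0,0,0,0.0167,-0.0005,0,0, 0,0,0,0.0164,-0.0035,0,0, 0,0,0,0.0153,-0.0067,0,0, 0,0,0,0.0136,-0.0097,0,0, 0,0,0,0.0113,-0.0123,0,0]' 30; python3 -c "
from h import *
wind()"
```

```text
clock: 11.55
eef_pos: [569.6, 155.2, 165.0]
orientation: [3.137, 0.008, -1.127]
ft_force: [-3.7, 1.9, -1.5]
opening: 0.315
now r 81.6 ang 38.5 z 165.0 fix [-0.27 -0.44 -0.36] F [-3.7  1.9 -1.5]
[ 0.0077 -0.0151]
[ 0.0059 -0.0157]
[ 0.0025 -0.0165]
[-0.001  -0.0167]
[-0.0045 -0.0161]
[-0.0077 -0.0148]
[-0.0106 -0.0129]
[-0.0131 -0.0104]
```

```bash
python3 -m inch '[-0.3,-0.4,-0.4,0.0077,-0.0151,0,0, 0,0,0,0.0059,-0.0157,0,0, 0,0,0,0.0025,-0.0165,0,0, 0,0,0,-0.001,-0.0167,0,0, 0,0,0,-0.0045,-0.0161,0,0, 0,0,0,-0.0077,-0.0148,0,0, 0,0,0,-0.0106,-0.0129,0,0]' 30; python3 -c "
from h import *
wind()"
```

```text
clock: 12.13
eef_pos: [558.0, 42.5, 163.1]
orientation: [3.135, 0.011, -1.142]
ft_force: [-7.6, 15.5, 1.8]
opening: 0.312
now r 81.0 ang -49.8 z 163.1 fix [-0.42 -0.62  0.52] F [-7.6 15.5  1.8]
[-0.0145 -0.0086]
[-0.0155 -0.0063]
[-0.0165 -0.003 ]
[-0.0167  0.0005]
[-0.0162  0.004 ]
[-0.0151  0.0073]
[-0.0132  0.0103]
[-0.0108  0.0128]
```

```bash
python3 -m inch '[-0.4,-0.6,0.5,-0.0155,-0.0074,0.001,0, 0,0,0,-0.0155,-0.006,0.0005,0, 0,0,0,-0.0165,-0.0025,0,0, 0,0,0,-0.0167,0.0008,0,0, 0,0,0,-0.0162,0.0042,0,0, 0,0,0,-0.0151,0.0075,0,0]' 30; python3 -c "
from h import *
wind()
for c in('side','top'):
  viewer.read_camera(c);E=np.array(viewer.camera_info(c)['extrinsics'])
  for n in('conveyor_top','platform'):
    for d in viewer.tip_of(n,c)[:1]: print(c,n,d['p'],(E@np.r_[d['at'],1])[:3].round(1))
"
```

```text
clock: 12.63
eef_pos: [463.5, 36.7, 165.5]
orientation: [-3.121, 0.002, -1.148]
ft_force: [9.4, 8.7, -9.4]
opening: 0.317
now r 79.8 ang -122.0 z 165.5 fix [-0.59  1.    0.86] F [ 9.4  8.7 -9.4]
[-0.0133  0.0101]
[-0.0108  0.0128]
[-0.0079  0.0148]
[-0.0046  0.0161]
[-0.0012  0.0167]
[0.0023 0.0166]
[0.0057 0.0157]
[0.0089 0.0142]
side conveyor_top 0.6 [515.7 357.7  76. ]
side platform 0.66 [513.3 346.3  72.5]
top conveyor_top 0.98 [512.8 356.5  79.9]
top platform 0.66 [510.8 344.3  70.7]
```

```bash
python3 -m inch '[-0.6,1,0.8,-0.0133,0.0105,-0.001,0, 0,0,0,-0.0105,0.0128,-0.0005,0, 0,0,0,-0.0077,0.0148,0,0, 0,0,0,-0.0044,0.0161,0,0, 0,0,0,0,0.008,0,0, 0,0,0,0,0,0,0]' 30; python3 -c "
from h import *
wind(n=1)
for c in('side','top')*2:
  im=viewer.read_camera(c);E=np.array(viewer.camera_info(c)['extrinsics'])
  cv2.imwrite('pics/%s8.png'%c,im[:,:,::-1])
  for n in('conveyor_top','platform'):
    for d in viewer.tip_of(n,c)[:1]: print(c,n,d['p'],(E@np.r_[d['at'],1])[:3].round(1))
im=cv2.imread('pics/side8.png')
cv2.imwrite('pics/c8.png',cv2.resize(im[130:384,30:330],None,fx=2.3,fy=2.3))
"
```

```text
clock: 13.43
eef_pos: [427.1, 93.4, 165.0]
orientation: [3.136, -0.009, -1.135]
ft_force: [0.0, 0.5, 1.1]
opening: 0.309
now r 79.3 ang -172.1 z 165.0 fix [ 0.62 -0.05  0.12] F [0.  0.5 1.1]
[-0.0012  0.0166]
side conveyor_top 0.87 [512.  357.7  76.8]
side platform 0.92 [511.1 347.3  77.4]
top conveyor_top 0.98 [512.5 356.6  79.9]
top platform 0.86 [510.9 341.8  77.3]
side conveyor_top 0.71 [515.9 357.6  77.6]
side platform 0.83 [514.8 347.5  79.7]
top conveyor_top 0.81 [513.4 358.2  80.1]
top platform 0.83 [509.3 343.2  77.9]
```

View pics/c8.png

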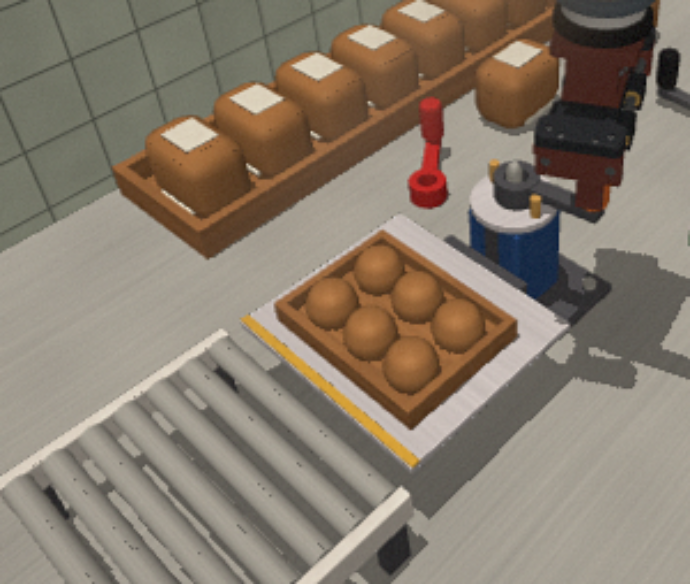

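```bash
python3 -m inch '[0,0,0,0,0,0,80, 0,0,0,0,0,0,80, 0,0,0,0,0,0,80, 0,0,0,0,0,0,80, 0,0,0,0,0,0,80, 0,0,0,0,0,0,80, 0,0,0,0,0,0,80, 0,0,0,0,0,0,80]' 30;python3 -m inch '[0,0,0,0,0,0.01,80, 0,0,0,0,0,0.015,80, 0,0,0,0,0,0.02,80, 0,0,0,0,0,0.02,80, 0,0,0,0,0,0.02,80, 0,0,0,0,0,0.02,80, 0,0,0,0,0,0.01,80, 0,0,0,0,0,0,80]' 30; python3 -c "
from h import *
for c in('side','top')*2:
  im=viewer.read_camera(c);E=np.array(viewer.camera_info(c)['extrinsics'])
  cv2.imwrite('pics/%s9.png'%c,im[:,:,::-1])
  for n in('conveyor_top','platform','crank','shaft'):
    for d in viewer.tip_of(n,c)[:3]: print(c,n,d['p'],(E@np.r_[d['at'],1])[:3].round(1))
im=cv2.imread('pics/side9.png')
cv2.imwrite('pics/c9.png',cv2.resize(im[130:384,30:330],None,fx=2.3,fy=2.3))
cv2.imwrite('pics/c9b.png',cv2.resize(im[150:240,200:310],None,fx=5,fy=5))
"
```

```text
clock: 14.7
eef_pos: [428.5, 93.1, 164.7]
orientation: [3.138, -0.01, -1.136]
ft_force: [0.2, 0.6, -0.1]
opening: 0.798
clock: 15.37
eef_pos: [426.5, 92.8, 288.9]
orientation: [3.137, -0.009, -1.136]
ft_force: [-0.4, -0.1, -0.2]
opening: 0.802
side conveyor_top 0.6 [514.4 358.7  76.4]
side platform 0.83 [514.5 344.6  76.1]
side crank 0.94 [678.8  56.7  -4.5]
side crank 0.85 [506.1 102.  126.3]
side crank 0.78 [386.4 -77.4   2.1]
side shaft 0.81 [504.2 106.8 121.3]
top conveyor_top 0.92 [514.7 359.2  80.6]
top platform 0.69 [509.7 342.3  78.7]
top crank 0.81 [676.   56.8   2.1]
top crank 0.64 [387.  -79.3  -3.2]
side conveyor_top 0.71 [514.5 361.7  75.1]
side platform 0.65 [516.8 349.9  77.8]
side crank 0.62 [682.7  55.7  -2.6]
side crank 0.59 [504.1 102.7 126.4]
side shaft 0.83 [508.6 106.4 120.4]
top conveyor_top 0.74 [507.2 355.9  81.3]
top platform 0.55 [510.2 344.7  74.7]
top crank 0.7 [384.  -81.2  -3.8]
top crank 0.6 [678.6  58.7   3. ]
```

View pics/c9.png

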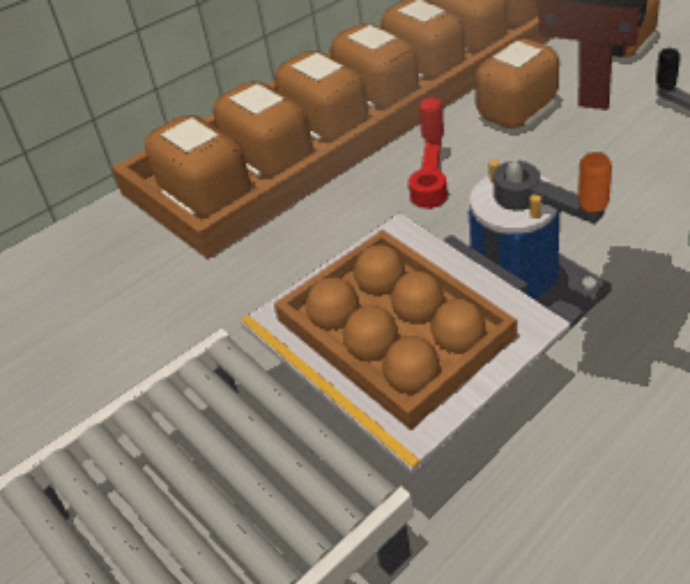

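View pics/c9b.png

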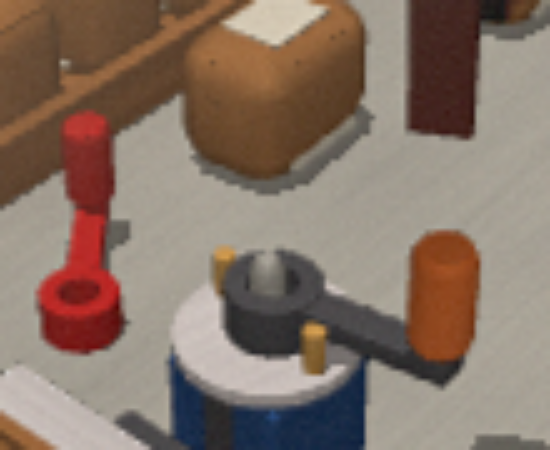

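The crank sits flat on the driver plate with the gripper clear above it. The platform reads about 77 mm against about 78 mm for the rollers.

```bash
python3 -c "
from plant import job
print(job.hand_in())"
```

```text
the job is handed in; nothing more can be done
None
```

I fitted the orange-gripped crank onto the lift shaft and wound it clockwise about 470°, roughly 375° of that turning the lift. I then released it, raised the gripper clear and handed in at about 16 s; no verdict was reported.

**Crank:** In the last side picture it is seated and upright. The network put its origin at about (505, 102, 126) mm, against a shaft axis at (505.7, 104.4) and a plate height of 126 mm. The top camera did not find the crank after release, so that check rests on the side view alone.

**Platform:** Single readings after release were 74.7–78.7 mm for the platform (average about 77) and 75–81 mm for the conveyor (average about 78). The side camera reads the conveyor about 4–5 mm lower than the top camera, so I used the average of both. The angle turned independently gives a platform height of about 76.4 mm, well inside the 10 mm tolerance.

**Forces:** Wrist force readings between moves peaked at about 17 N while winding, and at about zero after release.

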